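# Put a pan of clay buttons in the craft oven

## Task

Pull the little oven's glass door all the way down, which draws its wire rack out, and set the small dark pan of clay buttons flat on the rack, keeping the pan level. Then push the door back up until it is fully shut with the pan inside, and leave the button jar and the two thread spools undisturbed.

Things in the scene. Friction and masses are not known exactly. Their poses are not given: they have to be found in the camera images.
- oven: Cream mini oven, fixed, 150 deep (x) x 225 wide (y) x 188 mm high. Origin: centre of its underside, on the table; -x points out of its front, y along its width, z up. The glass door fills the +y part of the front; the column with two fixed dials at the -y end needs no handling. Front face at x = -75 mm, roof at z = 188 mm.
- oven_door (a joint): Door angle about its lower edge: 0 shut (upright), grows as it comes down towards the robot, 1.45 fully open, almost level. A light spring pulls it shut below about 0.15 rad; it rests in between; past about 0.35 rad it sinks open by its own weight, damped, and stays open. A few newtons at the grip move it. It draws the wire rack 102 mm out of the oven as it opens and pushes it in as it shuts.
- door_hinge (a point): Middle of the door's hinge line, 50 mm above the table, at x = -81.5, y = +19 mm in the oven's frame. Axes turn with the door: z from the hinge along the door to its free edge, -x out of its outer face, y along the hinge. Door panel 171 wide, 130 high, 12 mm thick, mid-plane through the hinge.
- door_grip (a point): Centre of the door's black roller handle, 36 mm long along y, 19 mm diameter, just beyond the free edge: x = -32, z = 148 mm in the door_hinge frame. 198 mm above the table when shut, 36 mm when open. Pinched by its two flat ends (fingers closing along y) by a tool that points down or leans back, it can be led all the way down and back up; it turns between the pads. Axes as the door.
- rack_mid (a point): Centre of the top of the wire rack: 115 deep (x) x 146 mm wide (y), level, 110 mm above the table, axes as the oven. Door shut: inside, 11.5 mm in front of the oven's centre; open: 38 mm in front of the front face. A 14 mm wire stop runs along its back (+x) edge; ears 22 mm high at y = +-73. Set the pan 10 to 20 mm towards -x of this point, the tool leaning away from the oven if need be.
- pan: Small dark baking pan, six coloured clay buttons stuck to its floor, 64 (x) x 58 (y) x 16 mm high, 0.14 kg. Origin: centre of its underside. It lies flat left of where the door comes down; grasp it across its 58 mm (y) width. Obstacle for the arm: a tall fixed bundle of wooden slats (x = 0.23, y = 0.21 m, 85 mm thick, 0.46 m high) at the robot's left; fold the arm back to turn past it.
- button_jar: Clear jar of buttons with grey lid, 64 mm diameter, 90 mm high, loose on the table. Origin: centre of its underside.
- red_spool: Wooden spool of red thread standing on end, 34 mm diameter, 44 mm high, loose. Origin: centre of its underside.
- orange_spool: Wooden spool of orange thread standing on end, 32 mm diameter, 38 mm high, loose. Origin: centre of its underside.
Things that resemble listed ones, but are neither listed nor needed, are in the scene too. There is more than one size of the pan; the one meant has the size given above.

How it is judged:
On the way, in this order (a step that is already met when the one before it is completed fails the run):
1. the oven door is pulled all the way down (beyond 1.35 rad) (value of joint oven_door above 1.35 rad), for 0.2 s.
2. with the door down, the pan lies flat on the rack and is let go (value of joint oven_door above 1.25 rad and x of pan in the frame of rack_mid between -0.03 and 0.03 m and y of pan in the frame of rack_mid between -0.045 and 0.045 m and z of pan in the frame of rack_mid between -0.004 and 0.006 m and angle between pan's own z axis and vertical below 0.1 rad and contact force between pan and the fingers below 0.1 N and linear speed of pan below 0.03 m/s), for 0.2 s.
At the end, for the whole second after the job is handed in: The oven door is shut (within 0.04 rad of upright) and the pan rests flat (within 0.1 rad) and still on the rack inside, its centre within 30 mm of the rack's centre front to back and within 45 mm side to side (value of joint oven_door below 0.04 rad and x of pan in the frame of rack_mid between -0.03 and 0.03 m and y of pan in the frame of rack_mid between -0.045 and 0.045 m and z of pan in the frame of rack_mid between -0.004 and 0.006 m and angle between pan's own z axis and vertical below 0.1 rad and linear speed of pan below 0.02 m/s); the robot touches nothing.
It fails at once if the pan is tipped by more than 0.5 rad (angle between pan's own z axis and vertical above 0.5 rad).
It fails at once if the button jar or a spool is knocked over or shifted by more than 25 mm (distance of any of button_jar, red_spool, orange_spool from where it was at the start of the episode above 0.025 m or angle between any of button_jar, red_spool, orange_spool's own z axis and vertical above 0.4 rad).
It also fails if it takes over 64 s, if anything falls off the work surface, if the arm or the gripper's body presses on something with over 40 N, if the wrist force passes 120 N, or if a joint passes its speed limit or range.

## Robot

A 6-joint arm with a two-finger parallel gripper is mounted at the origin on a cart in front of the work surface, level with it; the furniture and walls round the work are solid. World frame = base frame: x ahead of the robot, y to its left, z up, the work surface at z = 0. Lengths are in m, angles in rad, forces in N, time in s.
With the tool pointing down it reaches from about 0.325 to 0.925 m from the base axis. Payload 3.1 kg.
Tool frame: the origin (TCP) lies midway between the tips of the shut fingers; the grasp point (between the pads) lies 19 mm behind it; z points along the fingers, y is the line along which they close (so a half turn about z gives the same grasp; the last joint's range is limited). The gripper opens to 85 mm and grips with 20 to 120 N. Pads are 22 mm wide; open, the fingers measure 114 mm over their backs; the gripper's body (76 mm by 85 mm) begins 54 mm behind the grasp point. The pads swing forward as they close: fully open they stand 13 mm farther back than shut.
Start: joints at [1.186, 0.217, 1.613, -0, 1.311, -0.112], TCP at [0.168, 0.602, 0.21] pointing down, gripper open.
Joint ranges: [-2.75, 2.75], [-0.78, 2.1], [0.31, 2.55], [-1.13, 4.27], [0.13, 2.63], [-2.58, 2.58]. Speed limits (rad/s): [2.79, 2.79, 3.14, 3.14, 3.14, 3.14].

## Interface

Orientations are given as a rotation vector (axis times angle).
In Python, from plant import arm, viewer gives the robot as it stands.
- The arm moves only by the tool play_rows, never from a script. Its argument "moves" is a list of rows, each an object of numbers: "x", "y", "z": the shift along the tool's x, y, z in mm; "twist": the turn about the tool's z in degrees. A call has 1 to 10 rows; each row is the pose to reach, as a shift and turn from the pose commanded when the call began, along the tool's axes at that moment; what a row does not reach only later rows make up. A row lasts 1/10 s, in which the tool goes at most 50 mm and 8.59 degrees, less where a joint would pass 70% of its speed; a pose out of reach is approached as far as the arm can. A call with a gripper value outside its range is refused whole. "claw" is the finger opening in mm, from 0 to 85.4, set as the call begins (left out, the last holds). The fingers move at their own pace and stop on an object; "newtons" is the grip in N (left out, the last holds). Time passes only in rows, so rows that repeat a pose let the fingers close. It gives the time, the measured TCP pose, the force, the opening and the grip force at its end, in the units of the state.
- arm.state(): the state, without advancing time (a new reading comes with each control period).
- viewer.camera(name): name is "side" or "top" or "wrist"; returns the picture (480x640x3 uint8, red, green, blue); there is no depth.
- viewer.calibration(name): a dict with "fov_y" (degrees; the focal length in pixels is half the picture's height over the tangent of half this angle, whatever the lens; pixels are square), "cx", "cy" (the principal point, pixels), "rvec" (rotation vector, rad) and "tvec" (3), from world to camera coordinates, as OpenCV has them; the wrist camera has in their place "mount" (4x4, takes a point from camera to tool coordinates, whose origin is the TCP and whose axes are the flange's). Camera axes: x right, y down, z forward; pixel columns grow to the right and rows downward; lengths in m; the calibration is good to about 2 mm. A picture is of the moment at which its call begins: read the wrist's pose just before it. calibration takes no time and is no camera call.
- arm.job_done(): hands the job in; it is judged then, once.
Trained networks look in the newest picture that a camera, given by its name, has taken for a name from the list of things; names that differ only in an ending like _2 or _b are one class to them, and where a whole thing is asked for, a point or a joint stands for the part that bears it (a point fixed in the world has none). Each returns a list of dicts, best first, with "score" (0 to 1); they miss things now and then, are a little off and sometimes report something else, mostly with a low value. They report only what shows in the picture. A call takes as long as a camera call. They do not tell look-alikes from the thing itself.
- viewer.look_for(camera, target): "position" ([x, y, z] in m, in the coordinates of the camera as it stood for that picture, good to about 4 mm: the middle of the surface that is visible of it).
- viewer.silhouettes(camera, target): "mask" (480x640 bool, what is visible of it).
- viewer.pinpoint(camera, target): "position" ([x, y, z] in m, in the coordinates of the camera as it stood for that picture, good to about 4 mm: a listed point, or the origin of a listed thing).
The state is a dict: "clock": time; "qpos": joint angles; "joint_velocities": joint speeds; "tau": joint torques, N m; "eef_pos": TCP position; "ee_rot": TCP orientation; "contact_force": force on the tool from outside, world axes, zero at the start; "torque": the same for the moment, N m; "grip_width": opening from 0.0 (shut) to 1.0 (fully open); "grip_force": force on a finger pad.
Only numpy, scipy, OpenCV 4.12 (cv2) and the standard library are available. Lean on these libraries where they do the work, as an engineer would, in place of code of your own. Each camera call takes 0.05 s, during which the arm holds its last target. There are 200 camera calls.

## Working session

There is one attempt and no reset: what is moved stays moved. The work goes in short steps, Python scripts to look and compute and a tool call to move; the robot and the scene stay as the last step left them, time stands still between calls to the robot, and variables do not carry over. Pictures are saved under pics/ and viewed, at most 10 in all, crops included, and the job is handed in when it is done.

Besides the shell and the picture viewer there is one more tool, called after "Call:" by a JSON object that holds its "op" and its "data". play_rows: Moves the arm, as the interface text tells. Its arguments: {"type":"object","properties":{"moves":{"type":"array"},"claw":{"type":"number"},"newtons":{"type":"number"}},"required":["moves"]}

```bash
mkdir -p pics; ls
cat > h.py <<'E'
import numpy as np, cv2, json
from scipy.spatial.transform import Rotation as R
from plant import arm, viewer
def cam2world(name, p, st=None):
    c=viewer.calibration(name)
    if 'mount' in c:
        m=np.array(c['mount']); q=m[:3,:3]@p+m[:3,3]
        return R.from_rotvec(st['ee_rot']).as_matrix()@q+st['eef_pos']
    r=R.from_rotvec(np.ravel(c['rvec'])).as_matrix()
    return r.T@(np.array(p)-np.ravel(c['tvec']))
def project(name,P):
    c=viewer.calibration(name); f=240/np.tan(np.radians(c['fov_y'])/2)
    r=R.from_rotvec(np.ravel(c['rvec'])).as_matrix(); q=r@np.array(P)+np.ravel(c['tvec'])
    return f*q[0]/q[2]+c['cx'], f*q[1]/q[2]+c['cy']
def save(im,n): cv2.imwrite('pics/'+n,cv2.cvtColor(im,cv2.COLOR_RGB2BGR))
def find(cam,t,kind='pinpoint',st=None):
    for d in getattr(viewer,kind)(cam,t)[:4]:
        print(cam,kind,t,round(d['score'],2),np.round(cam2world(cam,np.array(d['position']),st),4))
E
python3 - <<'E'
from h import *
for c in ['top','side']:
    save(viewer.camera(c),c+'0.png')
    for t in ['oven','door_hinge','door_grip','rack_mid','pan','button_jar','red_spool','orange_spool']: find(c,t)
print(arm.state())
E
```

```text
pics
top pinpoint oven 0.57 [ 6.033e-01 -1.255e-01  1.000e-04]
top pinpoint door_hinge 0.86 [ 0.5534 -0.0605  0.0473]
top pinpoint door_grip 0.57 [ 0.5293 -0.039   0.2016]
top pinpoint pan 0.87 [0.4673 0.1715 0.    ]
top pinpoint pan 0.56 [ 0.3894 -0.0796  0.0007]
top pinpoint button_jar 0.75 [ 5.190e-01 -2.661e-01 -5.000e-04]
top pinpoint red_spool 0.72 [ 4.541e-01  2.976e-01 -3.000e-04]
top pinpoint orange_spool 0.59 [0.6029 0.1099 0.0009]
top pinpoint orange_spool 0.34 [ 6.044e-01 -1.236e-01 -2.000e-04]
side pinpoint oven 0.7 [ 0.6044 -0.1219 -0.0009]
side pinpoint oven 0.23 [ 0.5524 -0.0559  0.0481]
side pinpoint oven 0.15 [ 0.5118 -0.2644  0.0007]
side pinpoint door_hinge 0.61 [ 0.554  -0.0553  0.0504]
side pinpoint door_hinge 0.6 [0.4676 0.1714 0.0006]
side pinpoint door_grip 0.84 [ 0.5271 -0.0373  0.2052]
side pinpoint pan 0.89 [ 0.3884 -0.0778  0.0051]
side pinpoint pan 0.88 [0.4649 0.178  0.0005]
side pinpoint button_jar 0.89 [ 0.5173 -0.2619 -0.0008]
side pinpoint button_jar 0.17 [0.453  0.3011 0.0015]
side pinpoint red_spool 0.73 [ 6.012e-01 -1.239e-01  4.000e-04]
side pinpoint red_spool 0.68 [0.4542 0.3003 0.0023]
side pinpoint orange_spool 0.59 [ 0.6024  0.1112 -0.0007]
{'clock': 0.9, 'qpos': array([ 1.18578630e+00,  2.16917589e-01,  1.61337814e+00, -1.26512481e-05,
        1.31129436e+00, -1.12187109e-01]), 'joint_velocities': array([-0.00036949,  0.0001495 ,  0.0005193 , -0.00056507,  0.00118884,
       -0.00025633]), 'tau': array([-3.82241660e-04, -3.96885610e+01, -3.04259491e+01, -1.87820019e-04,
        6.68940538e-04, -1.02793795e-06]), 'eef_pos': array([0.16839019, 0.60191203, 0.21040077]), 'ee_rot': array([ 4.27214641e-01,  3.11239677e+00, -8.24797396e-07]), 'contact_force': array([ 0.0816246 ,  0.60295386, -0.1596855 ]), 'torque': array([0.00947114, 0.00466435, 0.02991707]), 'grip_force': 0.0, 'grip_width': 0.9972978753197473}
```

View pics/top0.png

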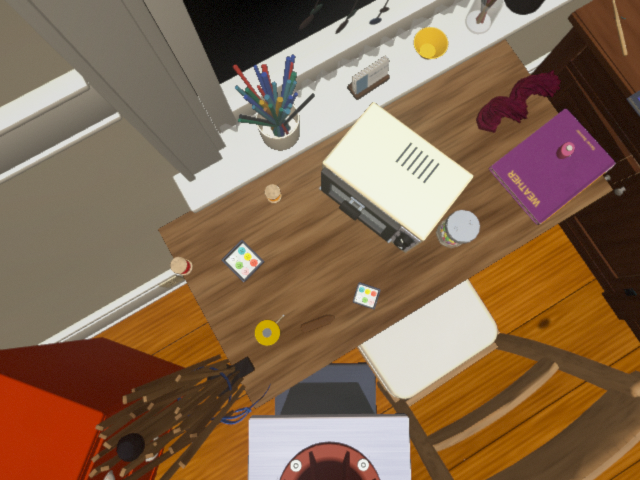

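View pics/side0.png

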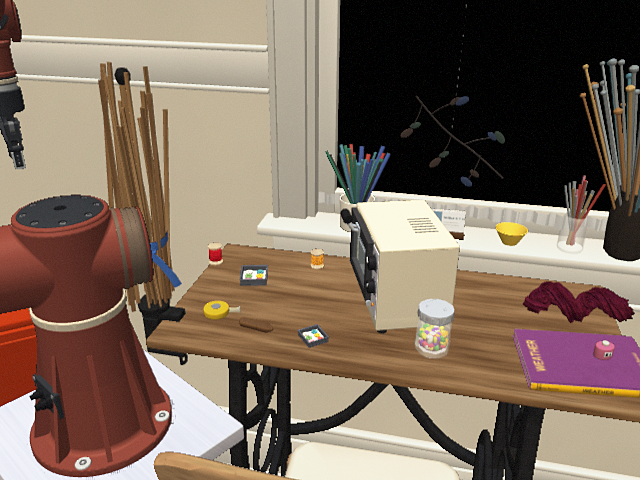

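Run:
```python
from h import *
ov=np.array([.6035,-.1235,0])
for c in ['top','side']:
    print(c,viewer.calibration(c))
    for n,p in dict(h=(.554,-.058,.05),g=(.528,-.038,.2),p1=(.467,.174,0),p2=(.389,-.079,0),ov=ov).items(): print(n,np.round(project(c,p)))
print(np.round(R.from_rotvec(arm.state()['ee_rot']).as_matrix(),3)); print(viewer.calibration('wrist'))
for c in ['top','side']:
    for d in viewer.silhouettes(c,'pan')[:3]:
        m=d['mask'].astype(np.uint8); cs,_=cv2.findContours(m,0,2); k=max(cs,key=cv2.contourArea)
        print(c,d['score'],cv2.minAreaRect(k),cv2.contourArea(k))
        # ray to z=0.016 plane of box corners
        cal=viewer.calibration(c); f=240/np.tan(np.radians(cal['fov_y'])/2); r=R.from_rotvec(np.ravel(cal['rvec'])).as_matrix(); o=-r.T@np.ravel(cal['tvec'])
        pts=[]
        for u,v in k[:,0]:
            q=r.T@np.array([(u-cal['cx'])/f,(v-cal['cy'])/f,1]); pts.append((o+q*(0.016-o[2])/q[2])[:2])
        print('  rect@z16mm',cv2.minAreaRect((np.array(pts)*1000).astype(np.float32)))
    for t in ['door_grip','oven']:
      for d in viewer.silhouettes(c,t)[:1]:
        m=d['mask'].astype(np.uint8); print(c,t,d['score'],cv2.boundingRect(m))
```

```text
top {'fov_y': 55.077110824144434, 'cx': 320.3623856949183, 'cy': 233.61629480283045, 'rvec': array([ 2.12614053, -2.1485393 ,  0.17873252]), 'tvec': array([0.0174067 , 0.5136602 , 0.89369337])}
h [355. 213.]
g [350. 210.]
p1 [244. 260.]
p2 [365. 296.]
ov [383. 195.]
side {'fov_y': 44.011177666372845, 'cx': 321.33613407337566, 'cy': 238.83071111259514, 'rvec': array([ 1.89475289, -0.8200887 ,  0.52040538]), 'tvec': array([-0.33954491,  0.29013085,  0.92764579])}
h [360. 281.]
g [347. 216.]
p1 [256. 278.]
p2 [313. 339.]
ov [398. 304.]
[[-0.963  0.269  0.   ]
 [ 0.269  0.963 -0.   ]
 [-0.     0.    -1.   ]]
{'fov_y': 60.09885001420924, 'cx': 322.0808952986604, 'cy': 245.44991758201974, 'mount': array([[ 1.02086191e-03, -9.51671101e-01, -3.07117360e-01,
         7.81508608e-02],
       [ 9.99999461e-01,  1.03022988e-03,  1.31615327e-04,
         1.21004068e-03],
       [ 1.91146979e-04, -3.07117329e-01,  9.51671640e-01,
        -1.63539373e-01],
       [ 0.00000000e+00,  0.00000000e+00,  0.00000000e+00,
         1.00000000e+00]])}
top 0.84 ((242.75001525878906, 260.25), (31.1126976013183
[... 227 characters left out ...]
30807495117), 18.434946060180664) 441.0
  rect@z16mm ((389.2361145019531, -80.2657241821289), (47.994163513183594, 42.618247985839844), 71.07817077636719)
top door_grip 0.65 (321, 167, 80, 74)
top oven 0.84 (320, 103, 152, 148)
side 0.66 ((253.5, 275.0), (20.0, 27.0), 90.0) 502.5
  rect@z16mm ((456.92266845703125, 168.702392578125), (91.14173889160156, 60.42702102661133), 45.32791519165039)
side 0.55 ((312.5188293457031, 335.0660095214844), (21.56560516357422, 29.257797241210938), 74.05460357666016) 490.5
  rect@z16mm ((381.2301330566406, -86.02053833007812), (65.13094329833984, 52.480411529541016), 68.92825317382812)
side door_grip 0.77 (342, 208, 32, 92)
side oven 0.65 (340, 199, 120, 134)
```

Two pan candidates show in the top picture. The one at (243,260) measures about 65x59 mm, which fits the 64x58 description. The one at (366,296) is about 48x43 mm, too small. I also see the oven with its door handle at (350,210), the orange spool at (273,194), the red spool at (181,266) and the jar at (459,227). In the side view the same two pans are at (254,275) and (313,335). I'll start with a rise to calibrate the arm's links.

Call:
{"op": "play_rows", "data": {"moves": [{"z": -50}, {"z": -100}, {"z": -150}, {"z": -190}, {"z": -200}]}}

```text
validation failed for argument at $.mo...
```

Run:
```python
from h import *
from scipy.optimize import fsolve
s=arm.state(); print(s['qpos'],s['eef_pos'],s['clock'])
A=[];b=[]
for q,p in [([1.18578630e+00,2.16917589e-01,1.61337814e+00],[0.16839019,0.60191203,0.21040077]),(s['qpos'][:3],s['eef_pos'])]:
    A+=[[1,0,np.sin(q[1]),np.sin(q[1]+q[2])],[0,1,np.cos(q[1]),np.cos(q[1]+q[2])]]; b+=[np.hypot(p[0],p[1]),p[2]]
print('a,h-Lt,L1,L2',np.linalg.solve(A,b))
im=viewer.camera('top')
def ray(c,u,v,z):
    cal=viewer.calibration(c); f=240/np.tan(np.radians(cal['fov_y'])/2); r=R.from_rotvec(np.ravel(cal['rvec'])).as_matrix(); o=-r.T@np.ravel(cal['tvec'])
    q=r.T@np.array([(u-cal['cx'])/f,(v-cal['cy'])/f,1]); return (o+q*(z-o[2])/q[2])[:2]
# roof: bright cream region near oven
hsv=cv2.cvtColor(im,cv2.COLOR_RGB2HSV); m=np.zeros((480,640),np.uint8)
d=viewer.silhouettes('top','oven')[0]['mask']
m=(d&(hsv[...,2]>190)).astype(np.uint8); m=cv2.morphologyEx(m,cv2.MORPH_CLOSE,np.ones((9,9)))
k=max(cv2.findContours(m,0,2)[0],key=cv2.contourArea)
P=np.array([ray('top',u,v,.188) for u,v in k[:,0]])*1000
print(cv2.minAreaRect(P.astype(np.float32)))
c=im[225:295,205:405]; save(cv2.resize(c,None,fx=4,fy=4,interpolation=cv2.INTER_CUBIC),'pans.png')
```

```text
[ 1.18578290e+00  2.16916185e-01  1.61340771e+00 -8.47697374e-06
  1.31131417e+00 -1.12206047e-01] [0.16838278 0.60189162 0.21038617] 1.2
a,h-Lt,L1,L2 [ -2.66042237 -11.57599805  12.24590815   0.67238739]
((602.4445190429688, -122.5838623046875), (224.08541870117188, 151.48048400878906), 50.29903030395508)
```

View pics/pans.png

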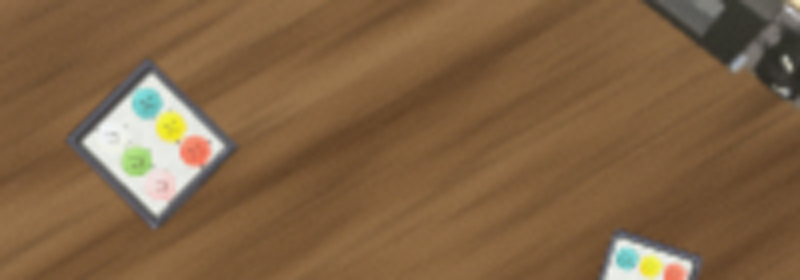

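The crop confirms it. The left pan at (243,260) is the larger one, and its rows of three buttons, its long side, run toward world 45°. The other pan at (366,296) is clearly smaller.

Call:
{"op": "play_rows", "data": {"moves": [{"x": 0, "y": 0, "z": -50, "twist": 0}, {"x": 0, "y": 0, "z": -100, "twist": 0}, {"x": 0, "y": 0, "z": -150, "twist": 0}, {"x": 0, "y": 0, "z": -190, "twist": 0}]}}

```text
clock: 1.7
eef_pos: [0.1685, 0.6023, 0.4043]
ee_rot: [0.427, 3.112, 0.006]
contact_force: [-0.5, 0.2, 0.0]
grip_width: 1.002
grip_force: 0.0
```

Run:
```python
from h import *
s=arm.state(); print(s['qpos'],s['eef_pos'],s['clock'])
A=[];b=[]
for q,p in [([1.18578630e+00,2.16917589e-01,1.61337814e+00],[0.16839019,0.60191203,0.21040077]),(s['qpos'][:3],s['eef_pos'])]:
    A+=[[1,0,np.sin(q[1]),np.sin(q[1]+q[2])],[0,1,np.cos(q[1]),np.cos(q[1]+q[2])]]; b+=[np.hypot(p[0],p[1]),p[2]]
print('a,h-Lt,L1,L2',np.linalg.solve(A,b), np.linalg.cond(A))
```

```text
[ 1.18582552e+00  1.31085008e-01  1.35733113e+00 -4.61897913e-06
  1.64950148e+00 -1.12185291e-01] [0.16850462 0.60226591 0.40430259] 1.7
a,h-Lt,L1,L2 [0.0380773  0.16334722 0.19626431 0.56357457] 47.63896035265806
```

Call:
{"op": "play_rows", "data": {"moves": [{"x": -45, "y": -13, "z": -200, "twist": 4}, {"x": -91, "y": -26, "z": -200, "twist": 8}, {"x": -136, "y": -39, "z": -200, "twist": 12}, {"x": -181, "y": -52, "z": -200, "twist": 16}, {"x": -227, "y": -65, "z": -200, "twist": 20}, {"x": -272, "y": -78, "z": -200, "twist": 24}, {"x": -317, "y": -90, "z": -200, "twist": 24}, {"x": -349, "y": -126, "z": -200, "twist": 24}, {"x": -381, "y": -162, "z": -200, "twist": 24}, {"x": -412, "y": -198, "z": -200, "twist": 24}]}}

```text
clock: 2.7
eef_pos: [0.4824, 0.3483, 0.5983]
ee_rot: [-1.065, -2.955, 0.0]
contact_force: [0.5, 0.4, -0.0]
grip_width: 0.997
grip_force: 0.0
```

Call:
{"op": "play_rows", "data": {"moves": [{"x": -28, "y": -27, "z": 24, "twist": 0}, {"x": -56, "y": -54, "z": 48, "twist": 0}, {"x": -84, "y": -80, "z": 71, "twist": 0}, {"x": -112, "y": -107, "z": 95, "twist": 0}, {"x": -140, "y": -134, "z": 119, "twist": 0}, {"x": -168, "y": -160, "z": 143, "twist": 0}, {"x": -196, "y": -187, "z": 167, "twist": 0}, {"x": -224, "y": -214, "z": 190, "twist": 0}, {"x": -252, "y": -240, "z": 214, "twist": 0}, {"x": -280, "y": -267, "z": 238, "twist": 0}]}}

```text
clock: 3.7
eef_pos: [0.5261, -0.036, 0.3601]
ee_rot: [1.065, 2.955, 0.0]
contact_force: [1.4, 0.8, 0.2]
grip_width: 1.002
grip_force: 0.0
```

Run:
```python
from h import *
import time
s=arm.state(); print(s['eef_pos'],s['joint_velocities'].round(2),s['clock'])
s=arm.state(); im=viewer.camera('wrist'); save(im,'w1.png')
s=arm.state()
find('wrist','door_grip','pinpoint',s); find('wrist','door_grip','look_for',s); find('wrist','door_hinge','pinpoint',s); find('wrist','oven','pinpoint',s)
s=arm.state(); print(s['eef_pos'],s['qpos'])
print(np.round(R.from_rotvec(s['ee_rot']).as_matrix(),3))
```

```text
[ 0.52613224 -0.03596734  0.36005116] [-0.72  0.18  0.26 -0.   -0.45 -0.71] 3.7
wrist pinpoint door_grip 0.98 [ 0.5266 -0.0424  0.1953]
wrist look_for door_grip 0.65 [ 0.5364 -0.052   0.1677]
wrist pinpoint oven 0.73 [ 0.5986 -0.1288 -0.0025]
[ 0.52633615 -0.03421564  0.36123642] [-1.98452708e-01 -7.74023247e-02  1.64730734e+00  6.89851416e-04
  1.57125406e+00 -1.07710658e+00]
[[-0.77   0.638  0.001]
 [ 0.638  0.77   0.001]
 [-0.     0.001 -1.   ]]
```

View pics/w1.png

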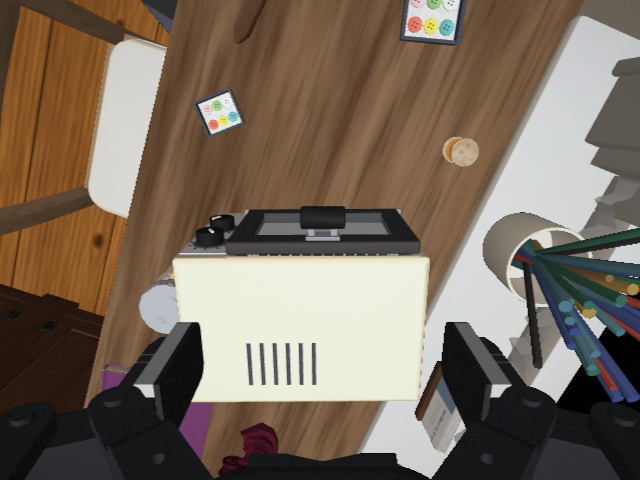

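The wrist picture shows the roller handle at about (322,217), directly below the tool. Both pans show too, at (432,20) and (220,112), and the orange spool at (460,150). Next I descend and pinch the handle.

Call:
{"op": "play_rows", "data": {"moves": [{"x": -4, "y": 0, "z": 45, "twist": 0}, {"x": -4, "y": 0, "z": 90, "twist": 0}, {"x": -4, "y": 0, "z": 135, "twist": 0}, {"x": -4, "y": 0, "z": 170, "twist": 0}, {"x": -4, "y": 0, "z": 184, "twist": 0}, {"x": -4, "y": 0, "z": 184, "twist": 0}], "claw": 70}}

```text
clock: 4.55
eef_pos: [0.5284, -0.0356, 0.1756]
ee_rot: [-1.061, -2.954, 0.0]
contact_force: [0.7, -0.6, 0.7]
grip_width: 0.822
grip_force: 0.0
```

Call:
{"op": "play_rows", "data": {"moves": [{"x": 0, "y": 0, "z": 0, "twist": 0}, {"x": 0, "y": 0, "z": 0, "twist": 0}, {"x": 0, "y": 0, "z": 0, "twist": 0}, {"x": 0, "y": 0, "z": 0, "twist": 0}, {"x": 0, "y": 0, "z": 0, "twist": 0}, {"x": 0, "y": 0, "z": 0, "twist": 0}], "claw": 25, "newtons": 25}}

```text
clock: 5.15
eef_pos: [0.5302, -0.0389, 0.1804]
ee_rot: [1.063, 2.952, -0.005]
contact_force: [-3.5, -3.4, 6.0]
grip_width: 0.411
grip_force: 24.8
```

Run:
```python
import numpy as np
f=lambda t:np.array([32*np.cos(t)+148*np.sin(t)-32,148-148*np.cos(t)+32*np.sin(t)])
for a,n,s in [(0,8,.09),(.72,9,.0822)]:
    print([tuple((f(a+s*(i+1))-f(a)).round().astype(int)) for i in range(n)])
```

```text
[(np.int64(13), np.int64(3)), (np.int64(26), np.int64(8)), (np.int64(38), np.int64(14)), (np.int64(50), np.int64(21)), (np.int64(61), np.int64(29)), (np.int64(72), np.int64(38)), (np.int64(81), np.int64(47)), (np.int64(90), np.int64(58))]
[(np.int64(7), np.int64(10)), (np.int64(13), np.int64(21)), (np.int64(18), np.int64(32)), (np.int64(23), np.int64(44)), (np.int64(26), np.int64(56)), (np.int64(28), np.int64(68)), (np.int64(29), np.int64(81)), (np.int64(30), np.int64(93)), (np.int64(29), np.int64(106))]
```

Call:
{"op": "play_rows", "data": {"moves": [{"x": 6, "y": 0, "z": 1, "twist": 0}, {"x": 13, "y": 0, "z": 3, "twist": 0}, {"x": 26, "y": 0, "z": 8, "twist": 0}, {"x": 38, "y": 0, "z": 14, "twist": 0}, {"x": 50, "y": 0, "z": 21, "twist": 0}, {"x": 61, "y": 0, "z": 29, "twist": 0}, {"x": 72, "y": 0, "z": 38, "twist": 0}, {"x": 81, "y": 0, "z": 47, "twist": 0}, {"x": 90, "y": 0, "z": 58, "twist": 0}, {"x": 90, "y": 0, "z": 58, "twist": 0}]}}

```text
clock: 6.15
eef_pos: [0.4567, 0.0213, 0.1182]
ee_rot: [-1.062, -2.95, 0.002]
contact_force: [-6.8, -0.7, 5.1]
grip_width: 0.407
grip_force: 33.9
```

Call:
{"op": "play_rows", "data": {"moves": [{"x": 7, "y": 0, "z": 10, "twist": 0}, {"x": 13, "y": 0, "z": 21, "twist": 0}, {"x": 18, "y": 0, "z": 32, "twist": 0}, {"x": 23, "y": 0, "z": 44, "twist": 0}, {"x": 26, "y": 0, "z": 56, "twist": 0}, {"x": 28, "y": 0, "z": 68, "twist": 0}, {"x": 29, "y": 0, "z": 81, "twist": 0}, {"x": 30, "y": 0, "z": 93, "twist": 0}, {"x": 29, "y": 0, "z": 104, "twist": 0}, {"x": 29, "y": 0, "z": 105, "twist": 0}]}}

```text
clock: 7.15
eef_pos: [0.4337, 0.0401, 0.0123]
ee_rot: [-1.063, -2.947, 0.001]
contact_force: [-7.0, 2.4, 2.9]
grip_width: 0.404
grip_force: 37.3
```

Call:
{"op": "play_rows", "data": {"moves": [{"x": 0, "y": 0, "z": 0, "twist": 0}, {"x": 0, "y": 0, "z": 0, "twist": 0}, {"x": 0, "y": 0, "z": 0, "twist": 0}], "claw": 60}}

```text
clock: 7.45
eef_pos: [0.4395, 0.0388, 0.015]
ee_rot: [1.064, 2.952, 0.002]
contact_force: [-0.4, -0.5, -0.7]
grip_width: 0.704
grip_force: 0.0
```

Call:
{"op": "play_rows", "data": {"moves": [{"x": 0, "y": 0, "z": -30, "twist": 0}, {"x": 0, "y": 0, "z": -75, "twist": 0}, {"x": 0, "y": 0, "z": -120, "twist": 0}, {"x": 0, "y": 0, "z": -165, "twist": -8}, {"x": 11, "y": 20, "z": -200, "twist": -16}, {"x": 22, "y": 40, "z": -210, "twist": -24}, {"x": 33, "y": 60, "z": -210, "twist": -32}, {"x": 44, "y": 80, "z": -210, "twist": -40}, {"x": 55, "y": 100, "z": -210, "twist": -48}, {"x": 66, "y": 119, "z": -210, "twist": -56}], "claw": 85}}

```text
clock: 8.45
eef_pos: [0.4635, 0.1738, 0.2248]
ee_rot: [-0.456, 3.106, 0.001]
contact_force: [-0.2, 0.1, 1.2]
grip_width: 0.995
grip_force: 0.0
```

Call:
{"op": "play_rows", "data": {"moves": [{"x": 0, "y": 0, "z": 0, "twist": -8}, {"x": 0, "y": 0, "z": 0, "twist": -16}, {"x": 0, "y": 0, "z": 0, "twist": -24}, {"x": 0, "y": 0, "z": 0, "twist": -29}, {"x": 0, "y": 0, "z": 0, "twist": -29}, {"x": 0, "y": 0, "z": 0, "twist": -29}]}}

```text
clock: 9.05
eef_pos: [0.4631, 0.1727, 0.2243]
ee_rot: [-1.208, 2.899, -0.0]
contact_force: [0.5, -0.1, 0.3]
grip_width: 0.995
grip_force: 0.0
```

```bash
cat >> h.py <<'E'
def wray(u,v,z,s):
    c=viewer.calibration('wrist'); f=240/np.tan(np.radians(c['fov_y'])/2); m=np.array(c['mount']); T=R.from_rotvec(s['ee_rot']).as_matrix()
    o=T@m[:3,3]+s['eef_pos']; q=T@m[:3,:3]@np.array([(u-c['cx'])/f,(v-c['cy'])/f,1]); return (o+q*(z-o[2])/q[2])[:2]
def panrect(s,z=.016):
    for d in viewer.silhouettes('wrist','pan')[:2]:
        k=max(cv2.findContours(d['mask'].astype(np.uint8),0,2)[0],key=cv2.contourArea)
        P=np.array([wray(u,v,z,s) for u,v in k[:,0]])*1000
        print('panrect',d['score'],cv2.minAreaRect(P.astype(np.float32)),k[:,0].min(0),k[:,0].max(0))
E
python3 - <<'E'
from h import *
s=arm.state(); im=viewer.camera('wrist'); save(im,'w2.png'); print(s['eef_pos'],s['joint_velocities'].round(2))
print(np.round(R.from_rotvec(s['ee_rot']).as_matrix(),3),s['qpos'])
panrect(s); find('wrist','pan','pinpoint',s)
viewer.camera('top'); viewer.camera('side')
for c in ['top','side']: find(c,'rack_mid'); find(c,'door_grip')
E
```

```text
[0.46310238 0.17271168 0.22430857] [-0.    0.    0.   -0.    0.   -0.01]
[[-0.704 -0.71   0.001]
 [-0.71   0.704  0.   ]
 [-0.001 -0.001 -1.   ]] [ 2.14804457e-01 -7.98123234e-02  1.90113520e+00  9.26839415e-05
  1.31891021e+00 -2.14579615e+00]
panrect 0.57 ((463.94183349609375, 175.4458770751953), (65.85551452636719, 60.6137580871582), 45.327083587646484) [290 167] [357 238]
panrect 0.49 ((453.470458984375, 304.61260986328125), (56.318626403808594, 35.44999694824219), 72.80013275146484) [402 264] [446 313]
wrist pinpoint pan 0.88 [ 0.4619  0.1771 -0.0017]
top pinpoint rack_mid 0.96 [ 0.5255 -0.0358  0.1096]
top pinpoint door_grip 0.89 [0.4381 0.0391 0.0374]
side pinpoint rack_mid 0.96 [ 0.5278 -0.0387  0.1071]
side pinpoint door_grip 0.6 [0.4368 0.039  0.0429]
side pinpoint door_grip 0.15 [ 0.4664  0.1786 -0.0019]
```

View pics/w2.png

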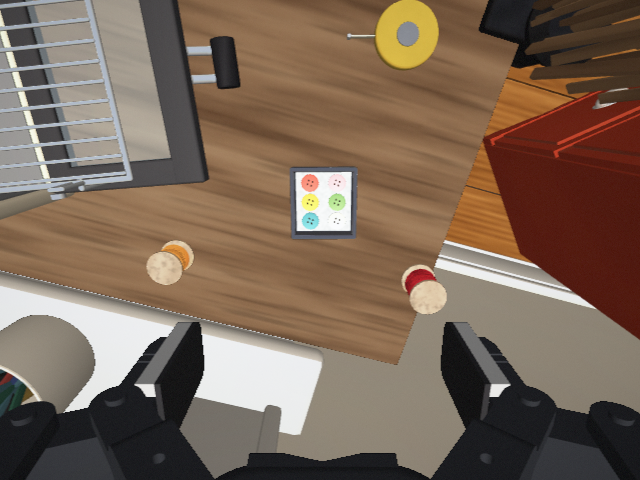

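The picture shows the pan at (323,203), square to the jaws, with the door down and the rack out at top left. The orange spool (170,262) and red spool (425,290) are clear. Next I descend and grasp.

Call:
{"op": "play_rows", "data": {"moves": [{"x": -1, "y": 1, "z": 45, "twist": 0}, {"x": -1, "y": 1, "z": 90, "twist": 0}, {"x": -1, "y": 1, "z": 135, "twist": 0}, {"x": -1, "y": 1, "z": 175, "twist": 0}, {"x": -1, "y": 1, "z": 205, "twist": 0}, {"x": -1, "y": 1, "z": 220, "twist": 0}, {"x": -1, "y": 1, "z": 225, "twist": 0}, {"x": -1, "y": 1, "z": 225, "twist": 0}], "claw": 85}}

```text
clock: 10.3
eef_pos: [0.4623, 0.174, -0.0018]
ee_rot: [1.211, -2.897, -0.0]
contact_force: [-0.2, 0.5, -0.7]
grip_width: 0.992
grip_force: 0.0
```

Call:
{"op": "play_rows", "data": {"moves": [{"x": -1, "y": 0, "z": 0, "twist": 0}, {"x": 0, "y": 0, "z": 0, "twist": 0}, {"x": 0, "y": 0, "z": 0, "twist": 0}, {"x": 0, "y": 0, "z": 0, "twist": 0}, {"x": 0, "y": 0, "z": 0, "twist": 0}, {"x": 0, "y": 0, "z": 0, "twist": 0}], "claw": 45, "newtons": 30}}

```text
clock: 10.9
eef_pos: [0.4628, 0.1741, -0.0011]
ee_rot: [-1.212, 2.898, -0.0]
contact_force: [-0.4, -0.1, -0.8]
grip_width: 0.523
grip_force: 0.0
```

Run:
```python
from h import *
s=arm.state(); im=viewer.camera('wrist'); save(im,'w3.png'); print(s['eef_pos'],s['grip_width'],s['grip_force'],s['contact_force'])
panrect(s); find('wrist','pan','pinpoint',s)
viewer.camera('top'); viewer.camera('side')
for c in ['top','side']: find(c,'pan')
```

```text
[ 0.46279908  0.17408407 -0.00108852] 0.5232248190814698 0.0 [-0.38827898 -0.13599767 -0.75099477]
panrect 0.6 ((463.3192443847656, 174.45132446289062), (70.37538146972656, 60.71691131591797), 45.44047546386719) [241 234] [403 395]
wrist pinpoint pan 0.87 [ 0.4604  0.1775 -0.0042]
top pinpoint pan 0.84 [ 0.39   -0.0779 -0.0018]
top pinpoint pan 0.68 [4.625e-01 1.727e-01 3.000e-04]
top pinpoint pan 0.66 [0.4349 0.0406 0.0396]
side pinpoint pan 0.79 [ 0.3907 -0.0781  0.0038]
side pinpoint pan 0.56 [0.4666 0.1762 0.0018]
```

View pics/w3.png

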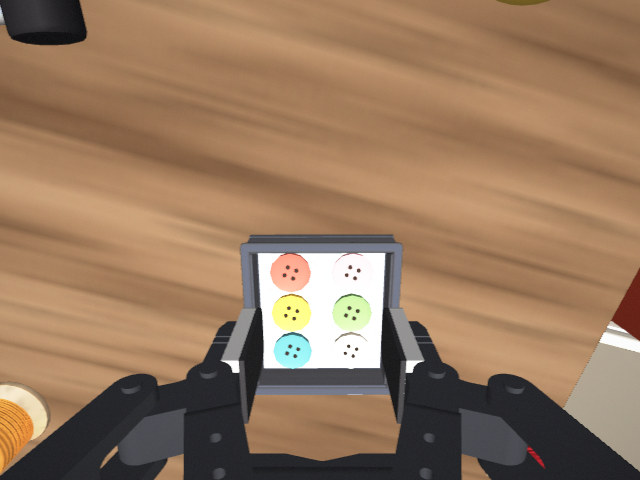

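The picture shows the closed pads over the pan, inside its rim, at (262,340) and (385,340). They passed above the wall because the tips stand further back than I assumed. I'll lift, reopen to a narrower gap and go lower, watching the force.

Call:
{"op": "play_rows", "data": {"moves": [{"x": 0, "y": 0, "z": -15, "twist": 0}, {"x": 0, "y": 0, "z": -35, "twist": 0}, {"x": 0, "y": 0, "z": -35, "twist": 0}]}}

```text
clock: 11.55
eef_pos: [0.4653, 0.1747, 0.0361]
ee_rot: [-1.21, 2.893, -0.002]
contact_force: [0.4, -0.4, 0.1]
grip_width: 0.526
grip_force: 0.0
```

Call:
{"op": "play_rows", "data": {"moves": [{"x": 0, "y": 0, "z": 0, "twist": 0}, {"x": 0, "y": 0, "z": 0, "twist": 0}, {"x": 0, "y": 0, "z": 15, "twist": 0}, {"x": 0, "y": 0, "z": 30, "twist": 0}, {"x": 0, "y": 0, "z": 38, "twist": 0}, {"x": 0, "y": 0, "z": 42, "twist": 0}, {"x": 0, "y": 0, "z": 42, "twist": 0}], "claw": 72}}

```text
clock: 12.25
eef_pos: [0.4618, 0.1739, -0.0093]
ee_rot: [1.211, -2.897, -0.001]
contact_force: [0.7, -1.2, 0.5]
grip_width: 0.841
grip_force: 0.0
```

Call:
{"op": "play_rows", "data": {"moves": [{"x": 0, "y": 0, "z": 0, "twist": 0}, {"x": 0, "y": 0, "z": 0, "twist": 0}, {"x": 0, "y": 0, "z": 0, "twist": 0}, {"x": 0, "y": 0, "z": 0, "twist": 0}, {"x": 0, "y": 0, "z": 0, "twist": 0}], "claw": 48, "newtons": 30}}

```text
clock: 12.75
eef_pos: [0.4635, 0.1743, -0.0075]
ee_rot: [-1.211, 2.897, -0.0]
contact_force: [-0.6, 0.0, 3.3]
grip_width: 0.563
grip_force: 1.8
```

Run:
```python
from h import *
s=arm.state(); im=viewer.camera('wrist'); print(s['eef_pos'],s['grip_width'],s['grip_force'],s['contact_force'])
s2=viewer.camera('side')
a=cv2.resize(im[200:440,180:460],None,fx=1.7,fy=1.7); b=cv2.resize(s2[215:315,200:300],(408,408),interpolation=cv2.INTER_CUBIC)
b=cv2.resize(b,(324,408)); save(np.hstack([a,b]),'w4.png'); print(a.shape)
```

```text
[ 0.46349182  0.17428064 -0.00754343] 0.5627348561505953 1.7798996316560078 [-0.62648881  0.04473442  3.25119817]
(408, 476, 3)
```

View pics/w4.png

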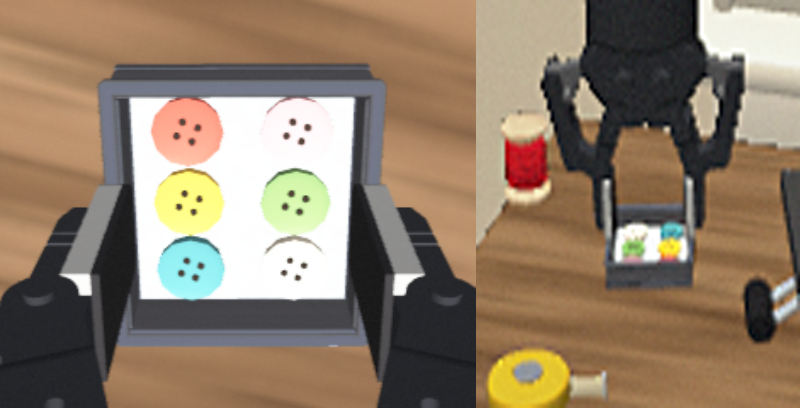

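The side view shows the finger backs outside the pan, but the gap has closed to 48 mm, so the pads rode over the rim. I'll lift clear, open fully and feel for the table with the open fingers.

Call:
{"op": "play_rows", "data": {"moves": [{"x": 0, "y": 0, "z": -15, "twist": 0}, {"x": 0, "y": 0, "z": -40, "twist": 0}, {"x": 0, "y": 0, "z": -40, "twist": 0}]}}

```text
clock: 13.15
eef_pos: [0.4653, 0.1746, 0.0343]
ee_rot: [-1.21, 2.893, -0.002]
contact_force: [0.7, 0.5, 1.6]
grip_width: 0.565
grip_force: 0.0
```

Call:
{"op": "play_rows", "data": {"moves": [{"x": 0, "y": 0, "z": 0, "twist": 0}, {"x": 0, "y": 0, "z": 0, "twist": 0}, {"x": 0, "y": 0, "z": 20, "twist": 0}, {"x": 0, "y": 0, "z": 40, "twist": 0}, {"x": 0, "y": 0, "z": 44, "twist": 0}, {"x": 0, "y": 0, "z": 44, "twist": 0}], "claw": 85}}

```text
clock: 13.75
eef_pos: [0.4607, 0.1736, -0.014]
ee_rot: [1.21, -2.895, -0.001]
contact_force: [-0.3, -0.3, 0.6]
grip_width: 0.998
grip_force: 0.0
```

Call:
{"op": "play_rows", "data": {"moves": [{"x": 0, "y": 0, "z": 3, "twist": 0}, {"x": 0, "y": 0, "z": 5, "twist": 0}, {"x": 0, "y": 0, "z": 5, "twist": 0}]}}

```text
clock: 14.05
eef_pos: [0.4631, 0.1742, -0.0169]
ee_rot: [-1.211, 2.898, -0.0]
contact_force: [-0.4, -0.5, -1.6]
grip_width: 0.995
grip_force: 0.0
```

Call:
{"op": "play_rows", "data": {"moves": [{"x": 0, "y": 0, "z": 3, "twist": 0}, {"x": 0, "y": 0, "z": 5, "twist": 0}, {"x": 0, "y": 0, "z": 5, "twist": 0}]}}

```text
clock: 14.35
eef_pos: [0.4624, 0.174, -0.0225]
ee_rot: [1.211, -2.898, -0.0]
contact_force: [-0.2, -0.7, 0.3]
grip_width: 1.001
grip_force: 0.0
```

Call:
{"op": "play_rows", "data": {"moves": [{"x": 0, "y": 0, "z": 3, "twist": 0}, {"x": 0, "y": 0, "z": 4, "twist": 0}, {"x": 0, "y": 0, "z": 4, "twist": 0}]}}

```text
clock: 14.65
eef_pos: [0.4624, 0.174, -0.0266]
ee_rot: [1.211, -2.898, -0.0]
contact_force: [0.2, 0.1, 0.7]
grip_width: 0.995
grip_force: 0.0
```

Run:
```python
from h import *
s=arm.state(); im=viewer.camera('wrist'); print(s['eef_pos'],s['grip_width'],s['grip_force'],s['contact_force'])
panrect(s)
s2=viewer.camera('side')
a=cv2.resize(im[200:440,160:480],None,fx=1.5,fy=1.5); b=cv2.resize(s2[215:315,200:300],(312,360),interpolation=cv2.INTER_CUBIC)
save(np.hstack([a,b]),'w5.png')
```

```text
[ 0.46239604  0.1739943  -0.02659936] 0.9954812276026165 0.0 [0.20099897 0.12560257 0.6870961 ]
panrect 0.75 ((462.8924560546875, 174.22427368164062), (71.57054138183594, 60.94784164428711), 45.69429016113281) [225 255] [417 442]
panrect 0.18 ((448.7182922363281, 45.070274353027344), (6.477181434631348, 7.010402679443359), 45.428680419921875) [0 0] [24 28]
```

View pics/w5.png

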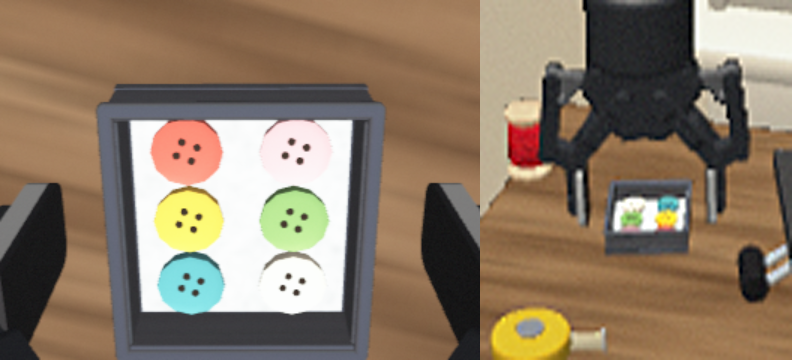

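The fingers now stand outside the pan on both sides, with pads at x≈65 and 425 and the rim from 100 to 380 in the crop. The tips are close to the table, so the pads sit about 13 mm further back than the reading implies. I'll raise a little and close.

Call:
{"op": "play_rows", "data": {"moves": [{"x": 0, "y": 0, "z": -5, "twist": 0}, {"x": 0, "y": 0, "z": -9, "twist": 0}, {"x": 0, "y": 0, "z": -9, "twist": 0}, {"x": 0, "y": 0, "z": -9, "twist": 0}, {"x": 0, "y": 0, "z": -9, "twist": 0}, {"x": 0, "y": 0, "z": -9, "twist": 0}, {"x": 0, "y": 0, "z": -9, "twist": 0}], "claw": 48, "newtons": 35}}

```text
clock: 15.5
eef_pos: [0.4636, 0.1742, -0.0164]
ee_rot: [-1.211, 2.897, -0.0]
contact_force: [-1.3, -0.7, 5.5]
grip_width: 0.665
grip_force: 39.3
```

Call:
{"op": "play_rows", "data": {"moves": [{"x": 0, "y": 0, "z": -5, "twist": 0}, {"x": 0, "y": 0, "z": -20, "twist": 0}, {"x": 0, "y": 0, "z": -50, "twist": 0}, {"x": 0, "y": 0, "z": -90, "twist": 0}, {"x": 0, "y": 0, "z": -130, "twist": 0}, {"x": 0, "y": 0, "z": -170, "twist": 0}, {"x": 0, "y": 0, "z": -195, "twist": 0}, {"x": 0, "y": 0, "z": -205, "twist": 0}, {"x": 0, "y": 0, "z": -205, "twist": 0}]}}

```text
clock: 16.4
eef_pos: [0.4634, 0.1742, 0.1888]
ee_rot: [-1.211, 2.896, -0.001]
contact_force: [0.7, 0.1, -1.1]
grip_width: 0.662
grip_force: 38.6
```

Call:
{"op": "play_rows", "data": {"moves": [{"x": 8, "y": -14, "z": 0, "twist": 6}, {"x": 20, "y": -33, "z": 0, "twist": 14}, {"x": 32, "y": -53, "z": 0, "twist": 22}, {"x": 44, "y": -73, "z": 0, "twist": 30}, {"x": 56, "y": -93, "z": 0, "twist": 38}, {"x": 68, "y": -113, "z": 0, "twist": 46}, {"x": 80, "y": -133, "z": 0, "twist": 54}, {"x": 90, "y": -151, "z": 0, "twist": 62}, {"x": 99, "y": -166, "z": 0, "twist": 70}, {"x": 106, "y": -178, "z": 0, "twist": 78}]}}

```text
clock: 17.4
eef_pos: [0.513, -0.0272, 0.1842]
ee_rot: [-0.891, -3.007, 0.001]
contact_force: [-0.1, 0.7, -1.0]
grip_width: 0.665
grip_force: 38.6
```

Call:
{"op": "play_rows", "data": {"moves": [{"x": 0, "y": 0, "z": 0, "twist": 7}, {"x": 0, "y": 0, "z": 0, "twist": 7}, {"x": 0, "y": 0, "z": 0, "twist": 7}]}}

```text
clock: 17.7
eef_pos: [0.5134, -0.0261, 0.1854]
ee_rot: [-1.06, -2.953, 0.001]
contact_force: [0.7, -0.3, -0.8]
grip_width: 0.664
grip_force: 38.6
```

Run:
```python
from h import *
s=arm.state(); im=viewer.camera('wrist'); print(s['eef_pos'],s['grip_width'],s['grip_force'],s['contact_force'],s['joint_velocities'].round(2))
print(np.round(R.from_rotvec(s['ee_rot']).as_matrix(),3))
save(im,'w6.png'); find('wrist','rack_mid','pinpoint',s); find('wrist','pan','pinpoint',s)
viewer.camera('top')
for t in ['rack_mid','door_hinge','door_grip','pan']: find('top',t)
```

```text
[ 0.51340515 -0.02610727  0.18537213] 0.6640525357500446 38.60232889652252 [ 0.7393447  -0.34435    -0.77386869] [ 0.01 -0.01 -0.01  0.    0.    0.  ]
[[-0.772  0.636 -0.004]
 [ 0.636  0.772  0.001]
 [ 0.004 -0.002 -1.   ]]
wrist pinpoint rack_mid 0.47 [ 0.5135 -0.0235  0.2009]
wrist pinpoint pan 0.57 [ 0.5148 -0.0265  0.1967]
wrist pinpoint pan 0.57 [ 0.3874 -0.0777 -0.0008]
top pinpoint door_hinge 0.7 [ 0.6033 -0.1232  0.0017]
top pinpoint pan 0.93 [ 0.515  -0.0294  0.2028]
```

View pics/w6.png

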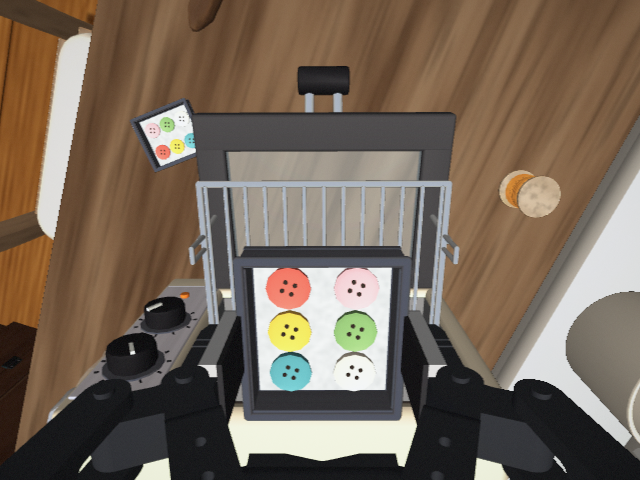

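The pan is held level over the drawn-out rack. It is centred between the side wires (202 and 448, pan 240–408), with its centre about 18 mm outward of rack_mid. I'll lower it onto the rack.

Call:
{"op": "play_rows", "data": {"moves": [{"x": -2, "y": 0, "z": 15, "twist": 0}, {"x": -2, "y": 0, "z": 35, "twist": 0}, {"x": -2, "y": 0, "z": 55, "twist": 0}, {"x": -2, "y": 0, "z": 70, "twist": 0}, {"x": -2, "y": 0, "z": 80, "twist": 0}, {"x": -2, "y": 0, "z": 86, "twist": 0}, {"x": -2, "y": 0, "z": 88, "twist": 0}, {"x": -2, "y": 0, "z": 88, "twist": 0}]}}

```text
clock: 18.9
eef_pos: [0.5167, -0.0278, 0.0998]
ee_rot: [1.065, 2.955, 0.0]
contact_force: [1.0, -0.4, -0.7]
grip_width: 0.666
grip_force: 38.6
```

Call:
{"op": "play_rows", "data": {"moves": [{"x": 0, "y": 0, "z": 2, "twist": 0}, {"x": 0, "y": 0, "z": 3, "twist": 0}, {"x": 0, "y": 0, "z": 3, "twist": 0}]}}

```text
clock: 19.2
eef_pos: [0.5167, -0.0278, 0.0971]
ee_rot: [1.065, 2.955, 0.0]
contact_force: [0.2, -0.2, -1.1]
grip_width: 0.666
grip_force: 38.6
```

Call:
{"op": "play_rows", "data": {"moves": [{"x": 0, "y": 0, "z": 2, "twist": 0}, {"x": 0, "y": 0, "z": 3, "twist": 0}, {"x": 0, "y": 0, "z": 3, "twist": 0}]}}

```text
clock: 19.5
eef_pos: [0.5165, -0.0277, 0.0937]
ee_rot: [1.065, 2.956, 0.0]
contact_force: [-0.9, 0.5, -0.9]
grip_width: 0.664
grip_force: 38.6
```

Call:
{"op": "play_rows", "data": {"moves": [{"x": 0, "y": 0, "z": 2, "twist": 0}, {"x": 0, "y": 0, "z": 2, "twist": 0}, {"x": 0, "y": 0, "z": 2, "twist": 0}]}}

```text
clock: 19.8
eef_pos: [0.5175, -0.0284, 0.0936]
ee_rot: [1.064, 2.954, -0.001]
contact_force: [-2.8, -1.7, 7.6]
grip_width: 0.666
grip_force: 39.4
```

Contact, 7.6 N up. Release.

Call:
{"op": "play_rows", "data": {"moves": [{"x": 0, "y": 0, "z": -1, "twist": 0}, {"x": 0, "y": 0, "z": -1, "twist": 0}, {"x": 0, "y": 0, "z": -1, "twist": 0}, {"x": 0, "y": 0, "z": -1, "twist": 0}], "claw": 76}}

```text
clock: 20.2
eef_pos: [0.5162, -0.0276, 0.0924]
ee_rot: [-1.065, -2.955, 0.0]
contact_force: [-0.1, -0.2, -0.7]
grip_width: 0.893
grip_force: 0.0
```

Call:
{"op": "play_rows", "data": {"moves": [{"x": 0, "y": 0, "z": -10, "twist": 0}, {"x": 0, "y": 0, "z": -40, "twist": 0}, {"x": 0, "y": 0, "z": -80, "twist": 0}, {"x": 0, "y": 0, "z": -120, "twist": 0}, {"x": 50, "y": 0, "z": -130, "twist": 0}, {"x": 95, "y": 0, "z": -130, "twist": 0}, {"x": 107, "y": 0, "z": -130, "twist": 0}, {"x": 107, "y": 0, "z": -130, "twist": 0}]}}

```text
clock: 21.0
eef_pos: [0.4331, 0.0414, 0.2232]
ee_rot: [1.061, 2.956, 0.0]
contact_force: [0.5, -0.0, -0.3]
grip_width: 0.889
grip_force: 0.0
```

Run:
```python
from h import *
s=arm.state(); im=viewer.camera('wrist'); print(s['eef_pos'],s['qpos'],s['contact_force'])
print(np.round(R.from_rotvec(s['ee_rot']).as_matrix(),3))
save(im,'w7.png'); find('wrist','door_grip','pinpoint',s); find('wrist','pan','pinpoint',s)
viewer.camera('top');viewer.camera('side')
for c in ['top','side']:
  for t in ['rack_mid','door_grip','pan']: find(c,t)
```

```text
[0.43312145 0.04142561 0.22315911] [-6.61656152e-02 -2.19765339e-01  2.02526032e+00 -8.90986891e-05
  1.33491681e+00 -9.47477044e-01] [ 0.53677022 -0.04885929 -0.25764355]
[[-0.772  0.636  0.001]
 [ 0.636  0.772 -0.   ]
 [-0.001  0.001 -1.   ]]
wrist pinpoint door_grip 0.57 [0.4383 0.0374 0.0377]
wrist pinpoint pan 0.86 [ 0.3887 -0.0783  0.0014]
wrist pinpoint pan 0.64 [ 0.5169 -0.0264  0.1083]
top pinpoint pan 0.84 [ 0.3917 -0.0784  0.0015]
side pinpoint rack_mid 0.72 [ 0.5262 -0.0371  0.1069]
side pinpoint door_grip 0.75 [0.4364 0.0384 0.042 ]
side pinpoint pan 0.95 [ 0.387  -0.0793  0.0028]
side pinpoint pan 0.59 [ 0.5206 -0.0266  0.1099]
```

View pics/w7.png

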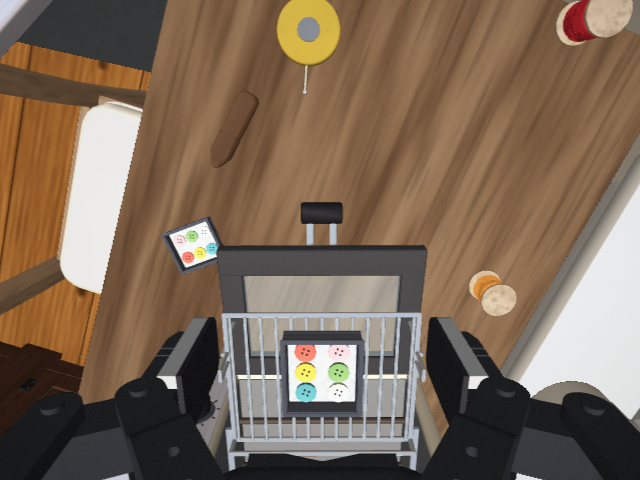

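The pan sits flat on the rack, at (322,373) in the picture, and the handle is at (322,213). Next I regrip the handle at the height that worked before.

Call:
{"op": "play_rows", "data": {"moves": [{"x": -5, "y": 1, "z": 45, "twist": 0}, {"x": -5, "y": 1, "z": 90, "twist": 0}, {"x": -5, "y": 1, "z": 135, "twist": 0}, {"x": -5, "y": 1, "z": 175, "twist": 0}, {"x": -5, "y": 1, "z": 200, "twist": 0}, {"x": -5, "y": 1, "z": 211, "twist": 0}, {"x": -5, "y": 1, "z": 211, "twist": 0}], "claw": 65}}

```text
clock: 22.25
eef_pos: [0.4371, 0.0382, 0.0103]
ee_rot: [-1.064, -2.952, 0.002]
contact_force: [-0.4, -0.3, -0.4]
grip_width: 0.757
grip_force: 0.0
```

Call:
{"op": "play_rows", "data": {"moves": [{"x": 0, "y": 0, "z": 0, "twist": 0}, {"x": 0, "y": 0, "z": 0, "twist": 0}, {"x": 0, "y": 0, "z": 0, "twist": 0}, {"x": 0, "y": 0, "z": 0, "twist": 0}, {"x": 0, "y": 0, "z": 0, "twist": 0}, {"x": 0, "y": 0, "z": 0, "twist": 0}], "claw": 25, "newtons": 30}}

```text
clock: 22.85
eef_pos: [0.4389, 0.036, 0.0133]
ee_rot: [1.06, 2.955, -0.007]
contact_force: [-3.2, -7.1, 2.8]
grip_width: 0.41
grip_force: 33.2
```

Run:
```python
import numpy as np
f=lambda t:np.array([32*np.cos(t)+148*np.sin(t),-148*np.cos(t)+32*np.sin(t)])
for a,n,s in [(1.45,9,-.06),(.91,9,-.06),(.37,7,-.055)]:
    print([(f(a+s*(i+1))-f(a)).round().astype(int).tolist() for i in range(n)])
```

```text
[[1, -9], [1, -18], [0, -27], [-1, -36], [-3, -45], [-5, -54], [-7, -63], [-11, -71], [-14, -80]]
[[-4, -8], [-9, -16], [-14, -23], [-19, -31], [-25, -37], [-32, -44], [-39, -50], [-46, -56], [-53, -61]]
[[-7, -4], [-14, -8], [-22, -12], [-30, -15], [-37, -18], [-45, -20], [-54, -22]]
```

Gripped. I'll lead the door up slowly.

Call:
{"op": "play_rows", "data": {"moves": [{"x": 1, "y": 0, "z": -5, "twist": 0}, {"x": 1, "y": 0, "z": -11, "twist": 0}, {"x": 1, "y": 0, "z": -18, "twist": 0}, {"x": 0, "y": 0, "z": -27, "twist": 0}, {"x": -1, "y": 0, "z": -36, "twist": 0}, {"x": -3, "y": 0, "z": -45, "twist": 0}, {"x": -5, "y": 0, "z": -54, "twist": 0}, {"x": -7, "y": 0, "z": -63, "twist": 0}, {"x": -11, "y": 0, "z": -71, "twist": 0}, {"x": -14, "y": 0, "z": -80, "twist": 0}]}}

```text
clock: 23.85
eef_pos: [0.4502, 0.0266, 0.0929]
ee_rot: [1.061, 2.952, -0.006]
contact_force: [2.9, -8.6, -6.9]
grip_width: 0.409
grip_force: 30.6
```

Call:
{"op": "play_rows", "data": {"moves": [{"x": -4, "y": 0, "z": -8, "twist": 0}, {"x": -9, "y": 0, "z": -16, "twist": 0}, {"x": -14, "y": 0, "z": -23, "twist": 0}, {"x": -19, "y": 0, "z": -31, "twist": 0}, {"x": -25, "y": 0, "z": -37, "twist": 0}, {"x": -32, "y": 0, "z": -44, "twist": 0}, {"x": -39, "y": 0, "z": -50, "twist": 0}, {"x": -46, "y": 0, "z": -56, "twist": 0}, {"x": -53, "y": 0, "z": -61, "twist": 0}]}}

```text
clock: 24.75
eef_pos: [0.4894, -0.0055, 0.1528]
ee_rot: [-1.064, -2.954, 0.003]
contact_force: [-1.0, -4.5, -6.6]
grip_width: 0.403
grip_force: 30.5
```

Call:
{"op": "play_rows", "data": {"moves": [{"x": -7, "y": 0, "z": -4, "twist": 0}, {"x": -14, "y": 0, "z": -8, "twist": 0}, {"x": -22, "y": 0, "z": -12, "twist": 0}, {"x": -30, "y": 0, "z": -15, "twist": 0}, {"x": -37, "y": 0, "z": -18, "twist": 0}, {"x": -45, "y": 0, "z": -20, "twist": 0}, {"x": -50, "y": 0, "z": -21, "twist": 0}, {"x": -55, "y": 0, "z": -22, "twist": 0}, {"x": -55, "y": 0, "z": -22, "twist": 0}]}}

```text
clock: 25.65
eef_pos: [0.5325, -0.0408, 0.1757]
ee_rot: [-1.065, -2.955, 0.003]
contact_force: [-4.6, -4.4, -0.1]
grip_width: 0.407
grip_force: 30.6
```

Call:
{"op": "play_rows", "data": {"moves": [{"x": -3, "y": 0, "z": 0, "twist": 0}, {"x": -4, "y": 0, "z": 0, "twist": 0}, {"x": -4, "y": 0, "z": 0, "twist": 0}]}}

```text
clock: 25.95
eef_pos: [0.5355, -0.0432, 0.1763]
ee_rot: [-1.064, -2.955, 0.003]
contact_force: [-4.7, -4.4, 1.8]
grip_width: 0.403
grip_force: 30.7
```

Call:
{"op": "play_rows", "data": {"moves": [{"x": 0, "y": 0, "z": 0, "twist": 0}, {"x": 0, "y": 0, "z": 0, "twist": 0}, {"x": 0, "y": 0, "z": 0, "twist": 0}, {"x": 0, "y": 0, "z": -10, "twist": 0}, {"x": 0, "y": 0, "z": -35, "twist": 0}, {"x": 0, "y": 0, "z": -75, "twist": 0}, {"x": 0, "y": 0, "z": -115, "twist": 0}, {"x": 0, "y": 0, "z": -150, "twist": 0}, {"x": 60, "y": 0, "z": -150, "twist": 0}, {"x": 60, "y": 0, "z": -150, "twist": 0}], "claw": 70}}

```text
clock: 26.95
eef_pos: [0.488, -0.0019, 0.3272]
ee_rot: [1.062, 2.955, 0.004]
contact_force: [0.4, -0.7, -0.6]
grip_width: 0.819
grip_force: 0.0
```

Run:
```python
from h import *
s=arm.state(); im=viewer.camera('wrist'); print(s['eef_pos'],s['contact_force'],s['joint_velocities'].round(3),s['clock'])
find('wrist','door_grip','pinpoint',s)
viewer.camera('side'); viewer.camera('top')
for c in ['side','top']:
  for t in ['door_grip','pan','red_spool','orange_spool','button_jar']: find(c,t)
```

```text
[ 0.48798136 -0.00188714  0.32718136] [ 0.37015581 -0.70167832 -0.61748115] [ 0.09  -0.136  0.165 -0.035 -0.043  0.086] 26.95
wrist pinpoint door_grip 0.56 [ 0.5312 -0.036   0.2013]
side pinpoint door_grip 0.93 [ 0.5282 -0.037   0.2009]
side pinpoint pan 0.58 [ 0.3886 -0.0793  0.0039]
side pinpoint red_spool 0.64 [0.4529 0.2981 0.004 ]
side pinpoint orange_spool 0.62 [ 0.6043  0.1118 -0.0007]
side pinpoint button_jar 0.94 [ 0.5179 -0.2626 -0.0022]
top pinpoint pan 0.61 [ 0.3879 -0.0783 -0.0019]
top pinpoint red_spool 0.61 [ 4.542e-01  2.954e-01 -1.000e-04]
top pinpoint button_jar 0.74 [ 5.178e-01 -2.685e-01 -1.000e-04]
```

Run:
```python
from h import *
b=viewer.camera('side'); a=cv2.cvtColor(cv2.imread('pics/side0.png'),cv2.COLOR_BGR2RGB)
sl=np.s_[200:330,335:385]
A,B=[cv2.cvtColor(i[sl],cv2.COLOR_RGB2GRAY).astype(np.float32) for i in (a,b)]
print('diff mean/max',np.abs(A-B).mean(),np.abs(A-B).max())
for n,r in dict(handle=np.s_[203:232,338:362],door=np.s_[215:300,352:372]).items():
    A,B=[cv2.cvtColor(i[r],cv2.COLOR_RGB2GRAY).astype(np.float32) for i in (a,b)]
    print(n,cv2.phaseCorrelate(A,B),np.abs(A-B).mean())
print(project('side',(.528,-.037,.198)),project('side',(.528-.006*.77,-.037+.006*.64,.197)))
```

```text
diff mean/max 2.076 89.0
handle ((0.03909179533875928, 0.044766961384869575), 0.9998039151231448) 3.125
door ((0.1148726112173577, 0.003299869330447791), 0.9922127466731602) 2.72
(np.float64(346.1032251415567), np.float64(216.41636239558002)) (np.float64(343.0712186468238), np.float64(217.0226876956922))
```

The handle image matches the start picture to within 0.05 px, so the door is fully shut.

```bash
python3 -c "
from plant import arm
print(arm.state()['joint_velocities'].round(3)); print(arm.job_done())"
```

```text
[ 0.001 -0.004 -0.001 -0.001 -0.001  0.002]
the job is handed in; nothing more can be done
None
```

I pulled the oven door down, set the pan flat on the rack, shut the door with the pan inside and handed the job in; the jar and spools show no movement, but the pan has not been seen since the door closed and no verdict came back.

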